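# Snap the retaining ring into the spindle groove

## Task

Secure the sprung brass hub on the spindle: squeeze the crossed ears of the wire snap ring fully together so that it spreads, lift it off the cork mat and pass it over the spindle nose. Push the hub down with the spread ring until the hub goes solid, pressing gently (never 25 N or more), and there let the ring contract into the groove so that it lies level and keeps the hub down. Let go of it, and leave the multimeter and the yellow screwdriver where they are.

Things in the scene. Friction and masses are not known exactly. Their poses are not given: they have to be found in the camera images.
- ring: Dark steel wire snap ring (56 g, wire 4.5 mm thick) lying flat on a cork mat. Origin: its centre, at the underside; z up; x points away from the ears, to a hinge knuckle (7 mm wide, 6.5 mm high) 25 mm from the centre. Two arms swing about the knuckle, both alike; their legs cross in front, so squeezing the ears TOGETHER spreads the ring. Inner radius when closed 19.3 mm.
- ring_mid (a point): Centre of the closed ring at mid-wire, 2.3 mm above its underside; same axes as the ring. Fully spread, the ring passes a shaft of 22 mm radius with nearly 2 mm to spare all round if the shaft's axis lies 3 mm from this point towards the ears (-x).
- ring_ears (a point): Grip point: mid-way between the ring's two upright bright ears, 42.5 mm from its centre (-x), 24 mm above its underside. Ears: plates 13 mm wide (along x), 3 mm thick, 36 mm high from the underside. Squeeze along the ring's y: outer faces 48 to 51 mm apart closed, 14 mm at full spread, a firm stop with the plates parallel. They resist with up to 8 N; a grip of 40 N or more holds the ring steady.
- ring_spread (a joint): Swing of each ring arm, rad: 0 closed, 0.25 fully spread (stop). Spread only by the spindle's full diameter it reads about 0.15; contracted in the groove, below 0.04.
- mat: Pale brown cork mat, 130x130x6 mm, fixed, on which the ring lies. Origin at the centre of its underside.
- housing_top (a point): Centre of the flat top of the green housing, 50 mm above the bench, on the spindle's upright axis. Steel spindle, 22 mm radius, tapered nose (tip radius 17.5 mm, 6 mm tall), then 10 mm of full diameter, then a groove 6.5 mm wide, 3 mm deep. Its stand-out differs each time and is not measured: the groove's lower edge is 20 to 34 mm above this point, the nose tip 22.5 mm above that edge.
- housing: Green bearing housing, fixed: 100x100 mm foot, round body of 36 mm radius; origin under its centre. Sprung brass hub round the spindle: flat disc, 29 mm radius, top 4.5 mm above the groove's lower edge, so it hides part of the groove. It yields from 1.5 N to 3.5 N over 5 mm, then is solid 0.5 mm below that edge. A ring pressed level on the solid hub is at the height to let go.
- multimeter: Yellow and black hand multimeter, 152x78x44 mm, loose, origin at the centre of its underside. Leave it alone.
- screwdriver_yellow: Screwdriver with yellow handle, 23x155x22 mm, loose, origin at the centre of its underside. Leave it alone.
Mind the look-alikes: they are no part of the job. Leave any green or orange look-alike of the ring alone.

How it is judged:
On the way, in this order (a step that is already met when the one before it is completed fails the run):
1. the ring is spread and lifted clear of the mat (value of joint ring_spread above 0.19 rad and height (world z) of ring_mid above 0.04 m), for 0.2 s.
2. the spread ring is round the spindle, below its nose (value of joint ring_spread above 0.18 rad and horizontal distance between ring_mid and housing_top below 0.009 m and z of ring_mid in the frame of housing_top between 0.018 and 0.038 m), for 0.1 s.
At the end, for the whole second after the job is handed in: The ring has contracted (spread below 0.07 rad) into the groove of the spindle: its centre within 4 mm of the spindle's axis and 18 to 40 mm above the housing's top, level within 0.12 rad, at rest and released (horizontal distance between ring_mid and housing_top below 0.004 m and z of ring_mid in the frame of housing_top between 0.018 and 0.04 m and value of joint ring_spread below 0.07 rad and angle between ring_mid's own z axis and vertical below 0.12 rad and linear speed of ring below 0.02 m/s); the robot touches nothing.
It fails at once if something pressed on the housing, spindle or hub with 25 N or more (contact force between housing and anything else above 25 N).
It fails at once if the multimeter was moved by more than 20 mm (distance of multimeter from where it was at the start of the episode above 0.02 m).
It fails at once if the yellow screwdriver was moved by more than 20 mm (distance of screwdriver_yellow from where it was at the start of the episode above 0.02 m).
It also fails if it takes over 48 s, if anything falls off the work surface, if the arm or the gripper's body presses on something with over 40 N, if the wrist force passes 120 N, or if a joint passes its speed limit or range.

## Robot

A 6-joint arm with a two-finger parallel gripper is mounted at the origin on a cart in front of the work surface, level with it; the furniture and walls round the work are solid. World frame = base frame: x ahead of the robot, y to its left, z up, the work surface at z = 0. Lengths are in m, angles in rad, forces in N, time in s.
With the tool pointing down it reaches from about 0.325 to 0.9 m from the base axis. Payload 3.5 kg.
Tool frame: the origin (TCP) lies midway between the tips of the shut fingers; the grasp point (between the pads) lies 19 mm behind it; z points along the fingers, y is the line along which they close (so a half turn about z gives the same grasp; the last joint's range is limited). The gripper opens to 85 mm and grips with 20 to 120 N. Pads are 22 mm wide; open, the fingers measure 114 mm over their backs; the gripper's body (76 mm by 85 mm) begins 54 mm behind the grasp point. The pads swing forward as they close: fully open they stand 13 mm farther back than shut.
Start: joints at [-1.265, 0.276, -0.026, 1.268, 0, 1.467], TCP at [0.248, -0.574, 0.231] pointing down, gripper open.
Joint ranges: [-3.12, 3.12], [-0.85, 1.88], [-1.08, 1.24], [-1.95, 2.15], [-1.57, 1.53], [-3.14, 3.14]. Speed limits (rad/s): [2.57, 2.57, 3.14, 3.14, 3.14, 3.14].

## Interface

Orientations are given as a rotation vector (axis times angle).
In Python, from workcell import manip gives the robot as it stands.
- The arm moves only by the tool jog_arm, never from a script. Its argument "steps" is a list of rows, each a list of 3 entries, a list of its own where there are three numbers: the turn, a rotation vector about the tool's x, y, z in degrees, then the shift along the tool's x, y, z in units of 40 mm (1.0 is 40 mm), then the opening, from -1 (shut) to 1 (fully open). In form: [[[rx, ry, rz], [x, y, z], gripper], ...]. A call has 1 to 10 rows; each row is the pose to reach, as a shift and turn from the pose commanded when the call began, along the tool's axes at that moment; what a row does not reach only later rows make up. A row lasts 1/10 s, in which the tool goes at most 50 mm and 8.59 degrees, less where a joint would pass 70% of its speed; a pose out of reach is approached as far as the arm can. A call with a gripper value outside its range is refused whole. The fingers move at their own pace and stop on an object; the grip force is fixed at half the most. Time passes only in rows, so rows that repeat a pose let the fingers close. It gives the time, the measured TCP pose, the force, the opening and the grip force at its end, in the units of the state.
- manip.get_state(): the state, without advancing time (a new reading comes with each control period).
- manip.get_image(name): name is "scene" or "top" or "wrist"; returns the picture (480x640x3 uint8, red, green, blue); there is no depth.
- manip.get_calibration(name): a dict with "camera_matrix" (3x3 intrinsics, pixels), "k1" (the pictures are not rectified: a ray, as slopes to the right and down, at radius r is drawn at 1 + k1 r^2 times it, then the intrinsics apply), "eye" and "attitude" of the camera in the world. Camera axes: x right, y up, looking along -z (the intrinsics and any distortion apply to the point x, -y, -z); pixel columns grow to the right and rows downward; lengths in m; the calibration is good to about 2 mm. A picture is of the moment at which its call begins: read the wrist's pose just before it. get_calibration takes no time and is no camera call; for the wrist camera it gives the pose at the moment of the call.
- manip.job_done(): hands the job in; it is judged then, once.
The state is a dict: "time": time; "qpos": joint angles; "qvel": joint speeds; "joint_efforts": joint torques, N m; "eef_pos": TCP position; "tool_rot": TCP orientation; "ft_force": force on the tool from outside, world axes, zero at the start; "torque": the same for the moment, N m; "gripper_width": opening from 0.0 (shut) to 1.0 (fully open); "grip_force": force on a finger pad.
Only numpy, scipy, OpenCV 4.12 (cv2) and the standard library are available. Lean on these libraries where they do the work, as an engineer would, in place of code of your own. Each camera call takes 0.05 s, during which the arm holds its last target. There are 200 camera calls.

## Working session

There is one attempt and no reset: what is moved stays moved. The work goes in short steps, Python scripts to look and compute and a tool call to move; the robot and the scene stay as the last step left them, time stands still between calls to the robot, and variables do not carry over. Pictures are saved under pics/ and viewed, at most 10 in all, crops included, and the job is handed in when it is done.

Besides the shell and the picture viewer there is one more tool, called after "Call:" as a command line: name --argument value ..., lists and objects as JSON in quotes. jog_arm: Moves the arm, as the interface text tells. Its arguments: {"type":"object","properties":{"steps":{"type":"array","items":{"type":"array"}}},"required":["steps"]}

```bash
mkdir -p pics; cat > h.py <<'E'
import numpy as np, cv2
from workcell import manip
def snap(n,f):
    c=manip.get_calibration(n); im=manip.get_image(n); cv2.imwrite('pics/'+f,im[:,:,::-1]); np.save('pics/'+f+'.npy',im); return c,im
E
python3 - <<'E'
from h import *
for n in ("top","scene"):
    c,im=snap(n,n+"0.png"); print(n,c)
print(manip.get_state())
E
```

```text
top {'camera_matrix': array([[439.82681873,   0.        , 326.06405644],
       [  0.        , 439.82681873, 241.19765377],
       [  0.        ,   0.        ,   1.        ]]), 'k1': -0.08218616892392398, 'eye': array([0.39537126, 0.07069002, 1.13141661]), 'attitude': array([ 0.07102206, -0.04487882, -1.58505186])}
scene {'camera_matrix': array([[437.10608889,   0.        , 320.29944042],
       [  0.        , 437.10608889, 238.77060875],
       [  0.        ,   0.        ,   1.        ]]), 'k1': -0.08619338951339021, 'eye': array([0.09057662, 0.59306298, 0.72902824]), 'attitude': array([ 0.31083729, -0.96354333, -2.36203833])}
{'time': 0.1, 'qpos': array([-1.26540809e+00,  2.77068434e-01, -2.77834361e-02,  1.26800364e+00,
        3.64264974e-05,  1.46737862e+00]), 'qvel': array([-0.00024793, -0.00235861,  0.00351373,  0.00012216, -0.00052232,
       -0.00073786]), 'joint_efforts': array([ 4.36791049e-05, -4.46709573e+01,  2.96128249e+01,  8.50191282e-03,
       -9.35486219e-05,  1.62237149e-05]), 'eef_pos': array([ 0.24821728, -0.57280563,  0.23024568]), 'tool_rot': array([-3.07418243e+00, -6.37271970e-01,  2.68984814e-04]), 'ft_force': array([ 0.40154984, -0.19484988, -0.31046827]), 'torque': array([ 0.05187281, -0.01715818,  0.01590722]), 'grip_force': 0.0, 'gripper_width': 1.0005695574262206}
```

View pics/top0.png

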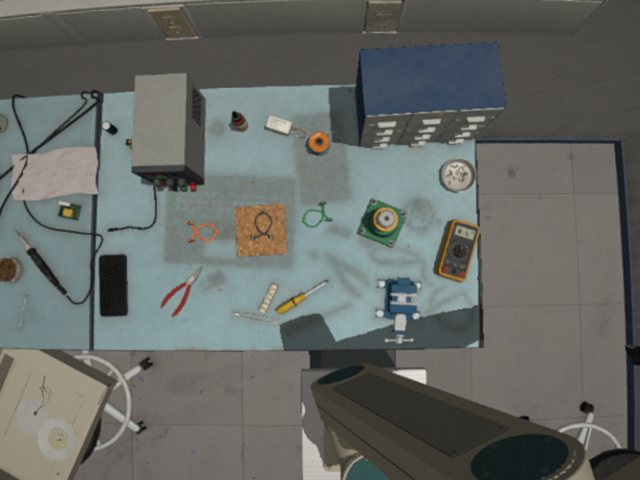

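View pics/scene0.png

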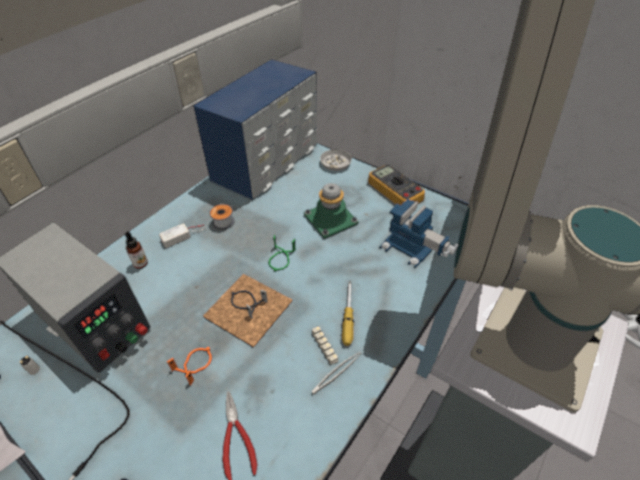

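The top picture shows the dark ring on the cork mat near (262,228), the housing near (383,221), the multimeter near (457,250) and the yellow screwdriver near (300,297). The green and orange look-alikes are either side of the mat. In the scene picture the ring is near (247,300) and the spindle near (333,195).

```bash
cat >> h.py <<'E'
from scipy.spatial.transform import Rotation as R
def ray(c,uv):
    K=c['camera_matrix']; d=cv2.undistortPoints(np.array([[uv]],float),K,np.array([c['k1'],0,0,0,0.]))[0,0]
    v=R.from_rotvec(c['attitude']).as_matrix()@np.array([d[0],-d[1],-1]); return c['eye'],v
def onz(c,uv,z):
    e,v=ray(c,uv); return e+v*(z-e[2])/v[2]
def proj(c,p):
    q=R.from_rotvec(c['attitude']).inv().apply(np.asarray(p)-c['eye']); s=np.array([q[0],-q[1]])/-q[2]
    s=s*(1+c['k1']*(s@s)); K=c['camera_matrix']; return K[0,0]*s[0]+K[0,2],K[1,1]*s[1]+K[1,2]
def cross2(a,b):
    (e,v),(f,w)=a,b; A=np.stack([v,-w],1); t=np.linalg.lstsq(A,f-e,rcond=None)[0]; p,q=e+v*t[0],f+w*t[1]; return (p+q)/2,np.linalg.norm(p-q)
E
python3 - <<'E'
from h import *
T=np.load('pics/top0.png.npy');S=np.load('pics/scene0.png.npy')
ct=manip.get_calibration('top');cs=manip.get_calibration('scene')
def z(im,x,y,w,h,s): return cv2.resize(im[y:y+h,x:x+w],None,fx=s,fy=s,interpolation=cv2.INTER_CUBIC)
m=np.vstack([np.hstack([z(T,230,200,65,50,6),z(T,350,190,65,50,6)]),np.hstack([z(S,203,275,97,75,4),z(S,290,175,98,75,4)])[:,:780]])
print(m.shape);cv2.imwrite('pics/m1.png',m[:,:,::-1])
hsv=cv2.cvtColor(T,cv2.COLOR_RGB2HSV)
M=cv2.inRange(hsv[195:265,225:300],(5,60,80),(25,255,255)); p=np.argwhere(M)
r=cv2.minAreaRect(np.float32(p[:,::-1]+[225,195])); print(r)
for q in cv2.boxPoints(r): print(onz(ct,q,0.006))
for q in ((263,225),(383,221)): print(onz(ct,q,0.008))
E
```

```text
(600, 780, 3)
((260.4027404785156, 229.94357299804688), (50.21451950073242, 50.21451950073242), 86.42366790771484)
[0.57293611 0.3275643  0.006     ]
[0.57862793 0.19660489 0.006     ]
[0.44862076 0.18943979 0.006     ]
[0.442429   0.31916065 0.006     ]
[0.52283775 0.2508346  0.008     ]
[ 0.52810526 -0.05823439  0.008     ]
```

View pics/m1.png

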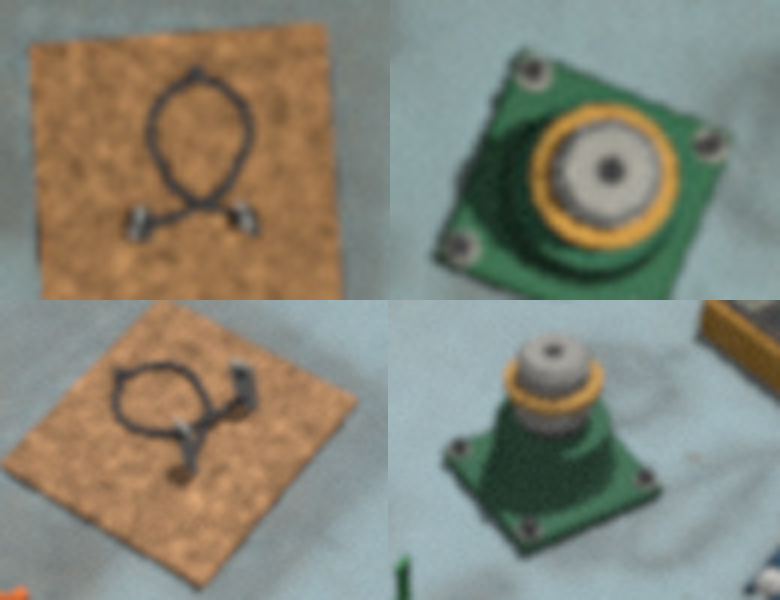

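```bash
python3 - <<'E'
from h import *
ct=manip.get_calibration('top');cs=manip.get_calibration('scene')
t=lambda x,y,x0,y0,s,ox,oy:((x-ox+.5)/s-.5+x0,(y-oy+.5)/s-.5+y0)
tip=cross2(ray(ct,t(611,171,350,190,6,390,0)),ray(cs,t(552,349,290,175,4,388,300)));print('tip',tip)
kn=onz(ct,t(195,75,230,200,6,0,0),.0125)
e1=onz(ct,t(137,217,230,200,6,0,0),.036);e2=onz(ct,t(243,213,230,200,6,0,0),.036)
m=(e1+e2)/2; d=(kn-m)[:2]; print(kn,e1,e2,m,'d',np.linalg.norm(d),np.linalg.norm(e1-e2),np.degrees(np.arctan2(d[1],d[0])),np.degrees(np.arctan2(*(e1-e2)[1::-1])))
print(manip.get_calibration('wrist'))
s=manip.get_state();Rt=R.from_rotvec(s['tool_rot'])
print('delta tool/40mm to above ears at z .20',Rt.inv().apply(m*[1,1,0]+[0,0,.2]-s['eef_pos'])/.04)
E
```

```text
tip (array([ 0.52455453, -0.05522781,  0.1018512 ]), np.float64(0.0017604442734362221))
[0.5558319  0.25239947 0.0125    ] [0.49295522 0.27319545 0.036     ] [0.49390985 0.22855323 0.036     ] [0.49343253 0.25087434 0.036     ] d 0.0624180031425233 0.04465242082749185 1.4001129147272762 91.22502970781437
{'camera_matrix': array([[356.33760868,   0.        , 319.58857305],
       [  0.        , 356.33760868, 240.27624845],
       [  0.        ,   0.        ,   1.        ]]), 'k1': -0.07059771720892247, 'eye': array([ 0.32172885, -0.54092549,  0.37341885]), 'attitude': array([-0.27985072,  0.18592782, -1.15089661])}
delta tool/40mm to above ears at z .20 [ 13.81062784 -16.45664368   0.7932242 ]
```

Call:
jog_arm --steps '[[[0, 0, -158], [13.8, -16.4, 0.8], 1], [[0, 0, -158], [13.8, -16.4, 0.8], 1], [[0, 0, -158], [13.8, -16.4, 0.8], 1], [[0, 0, -158], [13.8, -16.4, 0.8], 1], [[0, 0, -158], [13.8, -16.4, 0.8], 1], [[0, 0, -158], [13.8, -16.4, 0.8], 1], [[0, 0, -158], [13.8, -16.4, 0.8], 1], [[0, 0, -158], [13.8, -16.4, 0.8], 1], [[0, 0, -158], [13.8, -16.4, 0.8], 1], [[0, 0, -158], [13.8, -16.4, 0.8], 1]]'

```text
time: 1.1
eef_pos: [0.3915, -0.0928, 0.2124]
tool_rot: [1.809, 2.568, 0.0]
ft_force: [1.6, 0.3, 0.1]
gripper_width: 0.999
grip_force: 0.0
```

```bash
cat >> h.py <<'E'
def go(p,yaw):
    s=manip.get_state();Rt=R.from_rotvec(s['tool_rot']); G=R.from_euler('z',yaw,degrees=True)*R.from_euler('x',180,degrees=True)
    print('turn',np.round((Rt.inv()*G).as_rotvec(degrees=True),1),'shift',np.round(Rt.inv().apply(np.array(p)-s['eef_pos'])/.04,3),'pos',s['eef_pos'].round(4),'t',s['time'],'F',s['ft_force'].round(1),'w',round(s['gripper_width'],3))
E
python3 -c "
from h import *
go([.493,.251,.2],181.4)"
```

```text
turn [  0.    0.  -71.7] shift [7.237 5.285 0.311] pos [ 0.3915 -0.0928  0.2124] t 1.1 F [1.6 0.3 0.1] w 0.999
```

Call:
jog_arm --steps '[[[0, 0, -71.7], [7.24, 5.28, 0.31], 1], [[0, 0, -71.7], [7.24, 5.28, 0.31], 1], [[0, 0, -71.7], [7.24, 5.28, 0.31], 1], [[0, 0, -71.7], [7.24, 5.28, 0.31], 1], [[0, 0, -71.7], [7.24, 5.28, 0.31], 1], [[0, 0, -71.7], [7.24, 5.28, 0.31], 1], [[0, 0, -71.7], [7.24, 5.28, 0.31], 1], [[0, 0, -71.7], [7.24, 5.28, 0.31], 1], [[0, 0, -71.7], [7.24, 5.28, 0.31], 1], [[0, 0, -71.7], [7.24, 5.28, 0.31], 1]]'

```text
time: 2.1
eef_pos: [0.4944, 0.249, 0.1995]
tool_rot: [0.031, -3.14, 0.001]
ft_force: [-0.4, -0.6, -0.0]
gripper_width: 0.999
grip_force: 0.0
```

```bash
python3 - <<'E'
from h import *
go([.493,.251,.2],181.4)
c,im=snap('wrist','w1.png')
print(c['eye'],c['attitude'],proj(c,[.535,.251,.008]))
E
```

```text
turn [-0.  -0.1 -0.3] shift [ 0.034  0.05  -0.013] pos [0.4944 0.249  0.1995] t 2.1 F [-0.4 -0.6 -0. ] w 0.999
[0.41428152 0.24780574 0.34275538] [-0.24686397 -0.25066962  1.5767419 ] (np.float64(320.5995575785707), np.float64(251.0062636721798))
```

View pics/w1.png

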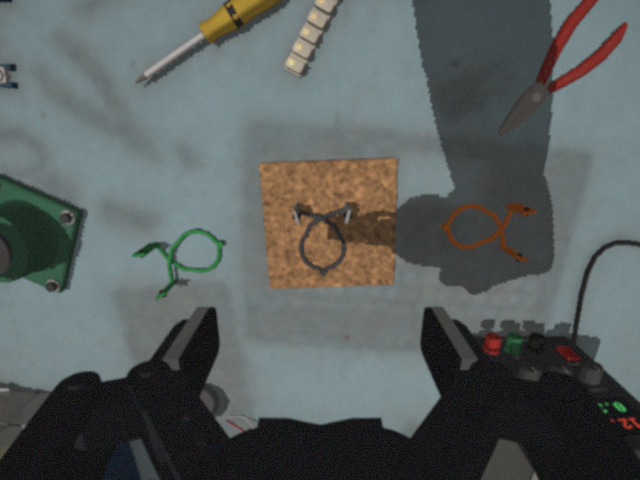

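The wrist picture shows the ring on the mat: knuckle near (323,271), bright ears near (299,213) and (348,214), no tools near it. I'll zoom in.

```bash
python3 - <<'E'
from h import *
im=np.load('pics/w1.png.npy')[195:285,275:365]
cv2.imwrite('pics/w1c.png',cv2.resize(im,None,fx=6,fy=6,interpolation=cv2.INTER_CUBIC)[:,:,::-1])
E
```

```text
(no output)
```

View pics/w1c.png

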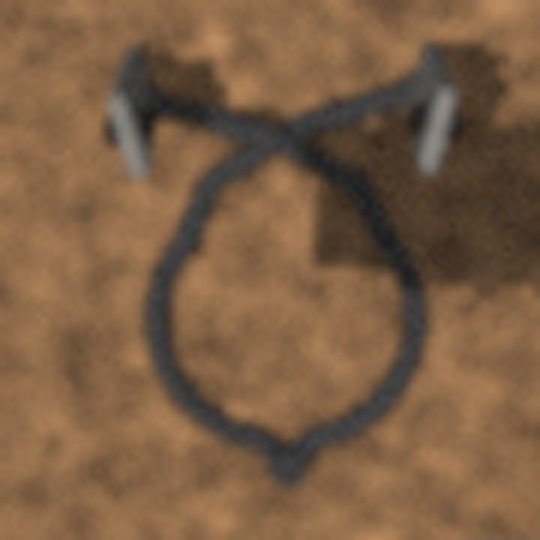

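The zoom gives ear-top strips centred at about (127,135) and (438,132) and the knuckle at (289,465), in 6x crop pixels.

```bash
python3 - <<'E'
from h import *
c=manip.get_calibration('wrist')
f=lambda x,y:((x+.5)/6-.5+275,(y+.5)/6-.5+195)
e1=onz(c,f(127,135),.042);e2=onz(c,f(438,132),.042);k=onz(c,f(289,465),.012)
l=onz(c,f(146,310),.00825);r=onz(c,f(427,310),.00825)
m=(e1+e2)/2;d=(k-m)[:2];a=np.degrees(np.arctan2(d[1],d[0]))
ctr=k[:2]-25*d/np.linalg.norm(d)/1000
print(e1,e2,'mid',m,'k',k,'d',np.linalg.norm(d),'sep',np.linalg.norm(e1-e2),'ang',a,np.degrees(np.arctan2(*(e2-e1)[1::-1])),'ctr',ctr,'lr',(l+r)/2,np.linalg.norm(l-r))
# merge with top view
go([m[0],m[1],.09],180+a)
E
```

```text
[0.49187113 0.22793599 0.042     ] [0.49057601 0.27303143 0.042     ] mid [0.49122357 0.25048371 0.042     ] k [0.55617761 0.25304573 0.012     ] d 0.06500454543391747 sep 0.04511403305841771 ang 2.2587819387215626 91.64505591058054 ctr [0.53119703 0.25206041] lr [0.52996181 0.25210197 0.00825   ] 0.046548688486045195
turn [-0.  -0.1 -1.2] shift [0.074 0.051 2.741] pos [0.4944 0.2486 0.1996] t 2.15 F [-0.9 -0.4 -0.4] w 1.001
```

Call:
jog_arm --steps '[[[0, 0, -0.9], [0.1, 0.05, 1], 1], [[0, 0, -0.9], [0.1, 0.05, 2], 1], [[0, 0, -0.9], [0.1, 0.05, 3], 1], [[0, 0, -0.9], [0.1, 0.05, 4], 1], [[0, 0, -0.9], [0.1, 0.05, 4.5], 1], [[0, 0, -0.9], [0.1, 0.05, 4.67], 1], [[0, 0, -0.9], [0.1, 0.05, 4.67], 1], [[0, 0, -0.9], [0.1, 0.05, 4.67], 1]]'

```text
time: 2.95
eef_pos: [0.4921, 0.2506, 0.0148]
tool_rot: [-0.053, 3.139, 0.001]
ft_force: [-0.5, 0.3, 1.7]
gripper_width: 0.997
grip_force: 0.0
```

```bash
python3 - <<'E'
from h import *
go([.4902,.2505,.0115],182)
E
```

```text
turn [ 0.   0.1 -0.1] shift [ 0.048 -0.001  0.082] pos [0.4921 0.2506 0.0148] t 2.95 F [-0.5  0.3  1.7] w 0.997
```

Call:
jog_arm --steps '[[[0, 0, 0], [0.04, 0, 0.04], 1], [[0, 0, 0], [0.04, 0, 0.04], 0], [[0, 0, 0], [0.04, 0, 0.04], -1], [[0, 0, 0], [0.04, 0, 0.04], -1], [[0, 0, 0], [0.04, 0, 0.04], -1], [[0, 0, 0], [0.04, 0, 0.04], -1], [[0, 0, 0], [0.04, 0, 0.04], -1], [[0, 0, 0], [0.04, 0, 0.04], -1], [[0, 0, 0], [0.04, 0, 0.04], -1], [[0, 0, 0], [0.04, 0, 0.04], -1]]'

```text
time: 3.95
eef_pos: [0.4905, 0.2526, 0.0142]
tool_rot: [-0.056, 3.139, 0.008]
ft_force: [-3.6, 3.8, 10.9]
gripper_width: 0.102
grip_force: 61.5
```

```bash
python3 - <<'E'
from h import *
go([.4902,.2505,.0115],182)
print(manip.get_state()['grip_force'])
E
```

```text
turn [0.3 0.1 0. ] shift [ 0.01  -0.053  0.068] pos [0.4905 0.2526 0.0142] t 3.95 F [-3.6  3.8 10.9] w 0.102
61.46928446920356
```

Call:
jog_arm --steps '[[[0, 0, 0], [0, 0, -0.2], -1], [[0, 0, 0], [0, 0, -0.6], -1], [[0, 0, 0], [0, 0, -1.2], -1], [[0, 0, 0], [0, 0, -2], -1], [[0, 0, 0], [0, 0, -2.8], -1], [[0, 0, 0], [0, 0, -3.5], -1], [[0, 0, 0], [0, 0, -3.5], -1], [[0, 0, 0], [0, 0, -3.5], -1]]'

```text
time: 4.75
eef_pos: [0.4896, 0.2503, 0.1524]
tool_rot: [-0.054, 3.14, 0.0]
ft_force: [-0.4, 0.3, -1.1]
gripper_width: 0.098
grip_force: 60.6
```

```bash
python3 - <<'E'
from h import *
go([.4902,.2505,.15],182)
c,im=snap('wrist','w2.png'); go([.4902,.2505,.15],182)
p=manip.get_state()['eef_pos']; print(p,c,[proj(c,p+np.array(q)) for q in ([0,0,.019],[.0425,0,-.003],[.0675,0,0])])
E
```

```text
turn [ 0.   0.1 -0. ] shift [-0.016  0.006  0.061] pos [0.4896 0.2503 0.1524] t 4.75 F [-0.4  0.3 -1.1] w 0.098
turn [-0.  -0.1 -0. ] shift [-0.041  0.013  0.029] pos [0.4886 0.2499 0.1512] t 4.8 F [-0.2  0.2 -0.8] w 0.104
[0.48856229 0.24992272 0.15116775] {'camera_matrix': array([[356.33760868,   0.        , 319.58857305],
       [  0.        , 356.33760868, 240.27624845],
       [  0.        ,   0.        ,   1.        ]]), 'k1': -0.07059771720892247, 'eye': array([0.4090945 , 0.24779718, 0.29546149]), 'attitude': array([-0.24712981, -0.25564759,  1.59066643])} [(np.float64(318.06192349020665), np.float64(329.54611014286246)), (np.float64(315.44660816814365), np.float64(378.1184152408098)), (np.float64(313.9320364300706), np.float64(420.3959723376488))]
```

View pics/w2.png

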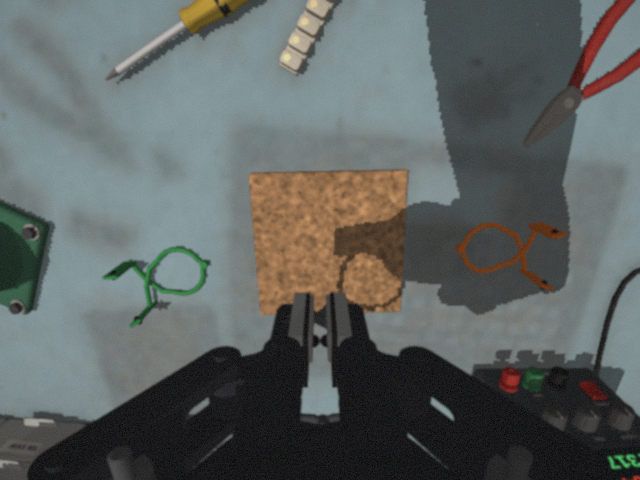

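The picture shows the ears clamped between the pads near (321,320), and the ring's round shadow on the mat at (370,285), so the ring is lifted and held.

```bash
python3 - <<'E'
from h import *
go([.5246,-.094,.145],270)
E
```

```text
turn [  0.   -0.1 -88. ] shift [-0.607 -8.624  0.159] pos [0.4886 0.2499 0.1512] t 4.8 F [-0.2  0.2 -0.8] w 0.104
```

Call:
jog_arm --steps '[[[0, 0, -8], [-0.1, -0.8, 0.15], -1], [[0, 0, -16], [-0.1, -1.7, 0.15], -1], [[0, 0, -24], [-0.2, -2.6, 0.15], -1], [[0, 0, -32], [-0.3, -3.5, 0.15], -1], [[0, 0, -40], [-0.3, -4.4, 0.15], -1], [[0, 0, -48], [-0.4, -5.3, 0.15], -1], [[0, 0, -56], [-0.5, -6.2, 0.15], -1], [[0, 0, -64], [-0.5, -7, 0.15], -1], [[0, 0, -72], [-0.6, -7.8, 0.15], -1], [[0, 0, -80], [-0.6, -8.3, 0.15], -1]]'

```text
time: 5.8
eef_pos: [0.5235, -0.0826, 0.1438]
tool_rot: [2.063, -2.366, -0.004]
ft_force: [-0.4, 0.2, -1.0]
gripper_width: 0.102
grip_force: 60.6
```

```bash
python3 - <<'E'
from h import *
go([.5246,-.094,.145],270)
E
```

```text
turn [ 0.2 -0.  -7.8] shift [ 0.279 -0.067 -0.03 ] pos [ 0.5235 -0.0826  0.1438] t 5.8 F [-0.4  0.2 -1. ] w 0.102
```

Call:
jog_arm --steps '[[[0, 0, -7.8], [0.28, -0.06, 0], -1], [[0, 0, -7.8], [0.28, -0.06, 0], -1], [[0, 0, -7.8], [0.28, -0.06, 0], -1], [[0, 0, -7.8], [0.28, -0.06, 0], -1], [[0, 0, -7.8], [0.28, -0.06, 0], -1]]'

```text
time: 6.3
eef_pos: [0.525, -0.0912, 0.1454]
tool_rot: [2.217, -2.226, -0.001]
ft_force: [0.1, 0.4, -0.2]
gripper_width: 0.102
grip_force: 60.7
```

```bash
python3 - <<'E'
from h import *
ct,T=snap('top','t3.png');cs,S=snap('scene','s3.png');go([.5246,-.094,.145],270)
a=T[180:260,345:425];b=S[135:235,280:380]
z=lambda a,s:cv2.resize(a,None,fx=s,fy=s,interpolation=cv2.INTER_CUBIC)
cv2.imwrite('pics/m3.png',np.hstack([z(a,5),z(b,4)])[:,:,::-1])
E
```

```text
turn [ 0.   0.  -0.2] shift [0.065 0.017 0.02 ] pos [ 0.5253 -0.0914  0.1458] t 6.4 F [ 0.7  1.6 -0.2] w 0.104
```

View pics/m3.png

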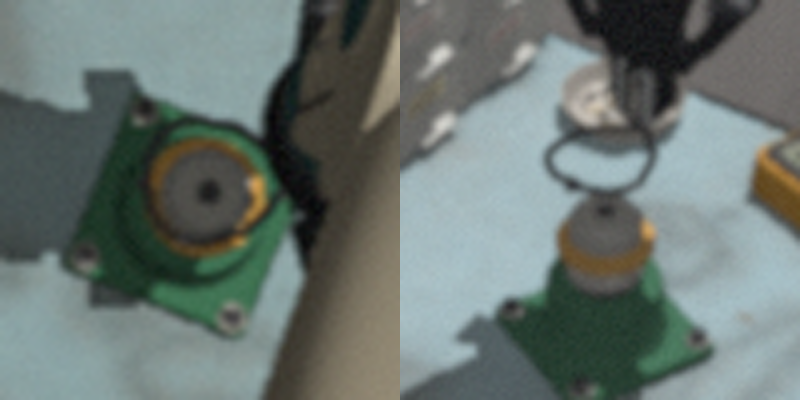

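The top crop shows the ring round the spindle nose as seen from above, with the dimple at (208,191). The scene crop shows the spread ring level above the nose, with the knuckle at (572,184) and the dimple at (606,210).

```bash
python3 - <<'E'
from h import *
ct=manip.get_calibration('top');cs=manip.get_calibration('scene')
ft=lambda x,y:((x+.5)/5-.5+345,(y+.5)/5-.5+180)
fs=lambda x,y:((x-400+.5)/4-.5+280,(y+.5)/4-.5+135)
print('tip2',cross2(ray(ct,ft(208,191)),ray(cs,fs(606,210))))
print('tip scene',onz(cs,fs(606,210),.102),'top',onz(ct,ft(208,191),.102))
k=onz(cs,fs(572,184),.141);print('knuckle scene',k, 'top px of it',(np.array(proj(ct,k))-[345,180])*5+2)
p=manip.get_state()['eef_pos']
for y in (.0675,.066): print('pred',(np.array(proj(ct,[p[0],p[1]+y,.141]))-[345,180])*5+2,(np.array(proj(cs,[p[0],p[1]+y,.141]))-[280,135])*4+[402,2], p[1]+y)
for n,q in dict(l=(546,160),t=(600,128),r=(656,155),b=(620,192)).items(): print(n,onz(cs,fs(*q),.140))
T=np.load('pics/t3.png.npy')[195:235,365:405]
cv2.imwrite('pics/t3c.png',cv2.convertScaleAbs(cv2.resize(T,None,fx=14,fy=14,interpolation=cv2.INTER_CUBIC),alpha=1.6)[:,:,::-1])
E
```

```text
tip2 (array([ 0.52445953, -0.05534374,  0.10118225]), np.float64(0.00025340967639429036))
tip scene [ 0.52378334 -0.05456043  0.102     ] top [ 0.52446519 -0.05517762  0.102     ]
knuckle scene [ 0.52454989 -0.02205012  0.141     ] top px of it [145.20922663 181.06859699]
pred [149.25019319 179.36180201] [573.33990539 182.2850925 ] -0.023900464528561233
pred [152.55733771 179.31042744] [574.93303684 180.8946182 ] -0.025400464528561234
l [ 0.54935843 -0.0322588   0.14      ]
t [ 0.54190481 -0.07392235  0.14      ]
r [ 0.50236606 -0.07126599  0.14      ]
b [ 0.50011171 -0.03243005  0.14      ]
```

View pics/t3c.png

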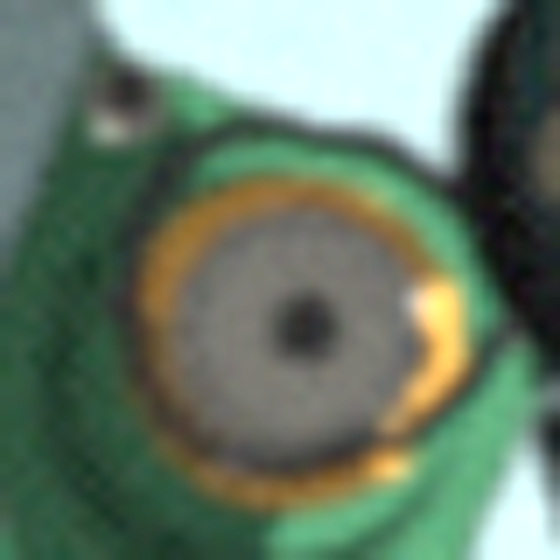

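The enlarged top crop shows the ring's band: upper arc near y=133, lower arc near y=460 and left arc near x=138. The dimple is at (303,325).

```bash
python3 - <<'E'
from h import *
ct=manip.get_calibration('top');cs=manip.get_calibration('scene')
f=lambda x,y:((x+.5)/14-.5+365,(y+.5)/14-.5+195)
fs=lambda x,y:((x-400+.5)/4-.5+280,(y+.5)/4-.5+135)
for q in ((285,133),(285,460),(138,290),(125,290),(150,290)): print(q,onz(ct,f(*q),.140))
print('dimple',onz(ct,f(303,325),.1015))
print('kn 2view',cross2(ray(ct,f(135,285)),ray(cs,fs(572,184))))
go([.5246,-.094,.145],270)
E
```

```text
(285, 133) [ 0.55126616 -0.0483772   0.14      ]
(285, 460) [ 0.49787988 -0.04701338  0.14      ]
(138, 290) [ 0.52594205 -0.0238782   0.14      ]
(125, 290) [ 0.52597506 -0.02177101  0.14      ]
(150, 290) [ 0.52591162 -0.02582337  0.14      ]
dimple [ 0.52464729 -0.05519128  0.1015    ]
kn 2view (array([ 0.52642787, -0.02378163,  0.13910175]), np.float64(0.0010758420344824148))
turn [ 0.   0.  -0.2] shift [0.065 0.017 0.02 ] pos [ 0.5253 -0.0914  0.1458] t 6.4 F [ 0.7  1.6 -0.2] w 0.104
```

Call:
jog_arm --steps '[[[0, 0, 0], [0.085, 0.012, 0], -1], [[0, 0, 0], [0.085, 0.012, 0.4], -1], [[0, 0, 0], [0.085, 0.012, 0.75], -1], [[0, 0, 0], [0.085, 0.012, 0.75], -1], [[0, 0, 0], [0.085, 0.012, 0.75], -1], [[0, 0, 0], [0.085, 0.012, 0.75], -1]]'

```text
time: 7.0
eef_pos: [0.5253, -0.0956, 0.1163]
tool_rot: [-2.217, 2.226, -0.001]
ft_force: [0.2, -0.6, -0.2]
gripper_width: 0.103
grip_force: 60.6
```

```bash
python3 - <<'E'
from h import *
go([.5248,-.0948,.1],270)
ct,T=snap('top','t4.png');cs,S=snap('scene','s4.png');go([.5248,-.0948,.1],270)
z=lambda a,s:cv2.resize(a,None,fx=s,fy=s,interpolation=cv2.INTER_CUBIC)
cv2.imwrite('pics/m4.png',cv2.convertScaleAbs(np.hstack([z(T[195:235,365:405],10),z(S[165:215,305:355],8)]),alpha=1.5)[:,:,::-1])
E
```

```text
turn [-0.  -0.  -0.2] shift [-0.021  0.013  0.407] pos [ 0.5253 -0.0956  0.1163] t 7.0 F [ 0.2 -0.6 -0.2] w 0.103
turn [-0.1 -0.  -0.2] shift [-0.022  0.018  0.414] pos [ 0.5255 -0.0957  0.1165] t 7.1 F [-0.2  0.8 -0.8] w 0.099
```

View pics/m4.png

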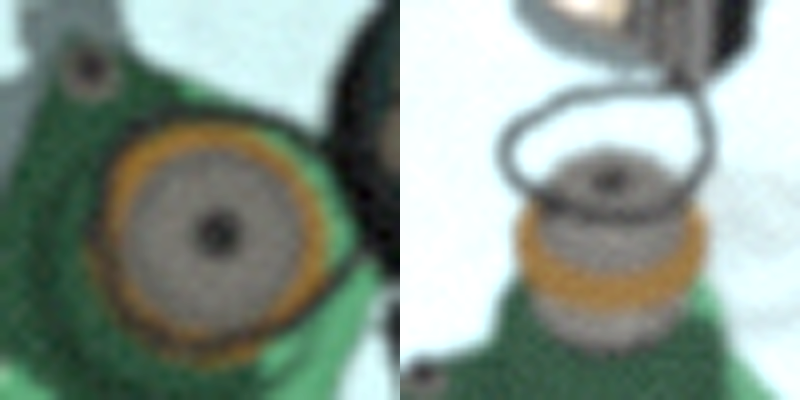

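The ring now sits just above the nose. In the top half of the crop its arcs are near y=108 and 348, the left arc is near x=97, and the dimple is at (217,234).

```bash
python3 - <<'E'
from h import *
ct=manip.get_calibration('top');cs=manip.get_calibration('scene')
f=lambda x,y:((x+.5)/10-.5+365,(y+.5)/10-.5+195)
fs=lambda x,y:((x-400+.5)/8-.5+305,(y+.5)/8-.5+165)
for q in ((200,108),(180,348),(97,230)): print(q,onz(ct,f(*q),.110))
print('dimple',onz(ct,f(217,234),.1015),cross2(ray(ct,f(217,234)),ray(cs,fs(609,180))))
print('kn',cross2(ray(ct,f(95,228)),ray(cs,fs(546,200))))
E
```

```text
(200, 108) [ 0.55288689 -0.05109537  0.11      ]
(180, 348) [ 0.49648093 -0.04499447  0.11      ]
(97, 230) [ 0.52448429 -0.02627854  0.11      ]
dimple [ 0.52417024 -0.05534752  0.1015    ] (array([ 0.52465808, -0.05507013,  0.10138918]), np.float64(0.0011113453188497532))
kn (array([ 0.52514942, -0.0250538 ,  0.11374159]), np.float64(0.0015598439486228474))
```

Call:
jog_arm --steps '[[[0, 0, 0], [0, 0.01, 0.08], -1], [[0, 0, 0], [0, 0.01, 0.16], -1], [[0, 0, 0], [0, 0.01, 0.24], -1], [[0, 0, 0], [0, 0.01, 0.32], -1], [[0, 0, 0], [0, 0.01, 0.36], -1], [[0, 0, 0], [0, 0.01, 0.36], -1]]'

```text
time: 7.7
eef_pos: [0.5242, -0.0954, 0.101]
tool_rot: [2.217, -2.226, -0.001]
ft_force: [-0.5, 0.2, -1.6]
gripper_width: 0.101
grip_force: 60.6
```

Call:
jog_arm --steps '[[[0, 0, 0], [0, 0, 0.05], -1], [[0, 0, 0], [0, 0, 0.1], -1], [[0, 0, 0], [0, 0, 0.15], -1], [[0, 0, 0], [0, 0, 0.2], -1], [[0, 0, 0], [0, 0, 0.2], -1], [[0, 0, 0], [0, 0, 0.2], -1]]'

```text
time: 8.3
eef_pos: [0.5245, -0.0955, 0.0934]
tool_rot: [2.217, -2.226, -0.0]
ft_force: [0.2, 0.6, -0.6]
gripper_width: 0.103
grip_force: 60.6
```

```bash
python3 - <<'E'
from h import *
go([.5248,-.0948,.087],270)
E
```

```text
turn [ 0.   0.  -0.2] shift [-0.017 -0.008  0.159] pos [ 0.5245 -0.0955  0.0934] t 8.3 F [ 0.2  0.6 -0.6] w 0.103
```

Now 1 mm steps, watching the force.

Call:
jog_arm --steps '[[[0, 0, 0], [0, 0, 0.025], -1], [[0, 0, 0], [0, 0, 0.05], -1], [[0, 0, 0], [0, 0, 0.075], -1], [[0, 0, 0], [0, 0, 0.1], -1], [[0, 0, 0], [0, 0, 0.1], -1]]'

```text
time: 8.8
eef_pos: [0.5246, -0.0955, 0.0896]
tool_rot: [-2.217, 2.226, -0.0]
ft_force: [-0.5, -0.9, 1.7]
gripper_width: 0.104
grip_force: 61.0
```

Call:
jog_arm --steps '[[[0, 0, 0], [0, 0, 0.015], -1], [[0, 0, 0], [0, 0, 0.03], -1], [[0, 0, 0], [0, 0, 0.03], -1], [[0, 0, 0], [0, 0, 0.03], -1]]'

```text
time: 9.2
eef_pos: [0.5246, -0.0956, 0.0884]
tool_rot: [-2.217, 2.226, -0.0]
ft_force: [-0.8, -0.6, 2.4]
gripper_width: 0.104
grip_force: 61.1
```

Call:
jog_arm --steps '[[[0, 0, 0], [0, 0, 0.015], -1], [[0, 0, 0], [0, 0, 0.03], -1], [[0, 0, 0], [0, 0, 0.03], -1], [[0, 0, 0], [0, 0, 0.03], -1]]'

```text
time: 9.6
eef_pos: [0.5246, -0.0955, 0.0871]
tool_rot: [-2.217, 2.226, -0.0]
ft_force: [-0.4, 0.4, 2.4]
gripper_width: 0.104
grip_force: 61.2
```

Call:
jog_arm --steps '[[[0, 0, 0], [0, 0, 0.013], -1], [[0, 0, 0], [0, 0, 0.025], -1], [[0, 0, 0], [0, 0, 0.025], -1], [[0, 0, 0], [0, 0, 0.025], -1]]'

```text
time: 10.0
eef_pos: [0.5246, -0.0956, 0.0861]
tool_rot: [-2.217, 2.226, -0.0]
ft_force: [-0.5, -0.6, 1.5]
gripper_width: 0.104
grip_force: 61.3
```

Call:
jog_arm --steps '[[[0, 0, 0], [0, 0, 0.013], -1], [[0, 0, 0], [0, 0, 0.025], -1], [[0, 0, 0], [0, 0, 0.025], -1], [[0, 0, 0], [0, 0, 0.025], -1]]'

```text
time: 10.4
eef_pos: [0.5247, -0.0956, 0.0853]
tool_rot: [-2.217, 2.226, -0.001]
ft_force: [-0.4, -0.9, 4.8]
gripper_width: 0.102
grip_force: 61.7
```

Call:
jog_arm --steps '[[[0, 0, 0], [0, 0, 0.01], -1], [[0, 0, 0], [0, 0, 0.02], -1], [[0, 0, 0], [0, 0, 0.02], -1], [[0, 0, 0], [0, 0, 0.02], -1]]'

```text
time: 10.8
eef_pos: [0.5247, -0.0957, 0.085]
tool_rot: [-2.217, 2.226, -0.001]
ft_force: [-1.9, -1.2, 8.5]
gripper_width: 0.102
grip_force: 62.6
```

```bash
python3 - <<'E'
from h import *
for i in range(3): print(manip.get_state()['ft_force'],manip.get_state()['torque'],manip.get_state()['eef_pos']); manip.get_image('top')
E
```

```text
[-1.85564492 -1.1784609   8.47026349] [ 0.10524171  0.51659503 -0.00521668] [ 0.52468399 -0.09565603  0.08503004]
[-2.63053416 -0.56158168  8.47396421] [0.09489651 0.53570231 0.08405716] [ 0.52468481 -0.09565185  0.08504233]
[-2.66940954 -0.60002544  7.28185729] [0.10073462 0.48780545 0.05729606] [ 0.5247025  -0.09565922  0.08505569]
```

Call:
jog_arm --steps '[[[0, 0, 0], [0, 0, 0.004], -0.7], [[0, 0, 0], [0, 0, 0.004], -0.7], [[0, 0, 0], [0, 0, 0.017], -0.5], [[0, 0, 0], [0, 0, 0.017], -0.5], [[0, 0, 0], [0.01, 0, 0.035], -0.3], [[0, 0, 0], [0.01, 0, 0.035], -0.3]]'

```text
time: 11.55
eef_pos: [0.5246, -0.0959, 0.0827]
tool_rot: [2.217, -2.226, -0.0]
ft_force: [1.4, 0.2, 2.2]
gripper_width: 0.353
grip_force: 4.9
```

Call:
jog_arm --steps '[[[0, 0, 0], [0.01, 0, 0.04], -0.1], [[0, 0, 0], [0.01, 0, 0.04], -0.1], [[0, 0, 0], [0.03, 0, 0.08], 0.1], [[0, 0, 0], [0.03, 0, 0.08], 0.1], [[0, 0, 0], [0.04, 0, 0.1], 0.25], [[0, 0, 0], [0.04, 0, 0.1], 0.25]]'

```text
time: 12.15
eef_pos: [0.5239, -0.0972, 0.0783]
tool_rot: [2.217, -2.226, -0.002]
ft_force: [-0.1, 0.6, -0.5]
gripper_width: 0.628
grip_force: 0.0
```

```bash
python3 - <<'E'
from h import *
go([.5248,-.0948,.087],270)
ct,T=snap('top','t5.png');cs,S=snap('scene','s5.png')
z=lambda a,s:cv2.resize(a,None,fx=s,fy=s,interpolation=cv2.INTER_CUBIC)
cv2.imwrite('pics/m5.png',cv2.convertScaleAbs(np.hstack([z(T[195:235,365:405],10),z(S[165:215,305:355],8)]),alpha=1.5)[:,:,::-1])
E
```

```text
turn [ 0.1  0.  -0.2] shift [-0.061 -0.023 -0.218] pos [ 0.5239 -0.0972  0.0783] t 12.15 F [-0.1  0.6 -0.5] w 0.628
```

Call:
jog_arm --steps '[[[0, 0, 0], [0, 0, 0], 1], [[0, 0, 0], [0, 0, 0], 1], [[0, 0, 0], [0, 0, 0], 1], [[0, 0, 0], [0, 0, -0.4], 1], [[0, 0, 0], [0, 0, -1], 1], [[0, 0, 0], [0, 0, -2], 1], [[0, 0, 0], [0, 0, -3], 1], [[0, 0, 0], [1, 0, -3.5], 1], [[0, 0, 0], [1.5, 0, -3.5], 1], [[0, 0, 0], [1.5, 0, -3.5], 1]]'

```text
time: 13.25
eef_pos: [0.5253, -0.1599, 0.2203]
tool_rot: [-2.213, 2.229, -0.005]
ft_force: [-0.5, 0.4, -1.2]
gripper_width: 1.004
grip_force: 0.0
```

```bash
python3 - <<'E'
from h import *
go([.5248,-.0948,.087],270)
ct,T=snap('top','t6.png');cs,S=snap('scene','s6.png');W=snap('wrist','w6.png')[1]
z=lambda a,s:cv2.resize(a,None,fx=s,fy=s,interpolation=cv2.INTER_CUBIC)
a=cv2.convertScaleAbs(np.hstack([z(T[195:245,365:415],8),z(S[160:210,305:355],8)]),alpha=1.5)
cv2.imwrite('pics/m6.png',np.vstack([a,np.hstack([cv2.resize(W,(264,198)),np.zeros((198,536,3),np.uint8)])])[:598,:,::-1])
E
```

```text
turn [-0.2 -0.1 -0.4] shift [-1.633  0.032  3.328] pos [ 0.5253 -0.1599  0.2203] t 13.25 F [-0.5  0.4 -1.2] w 1.004
```

View pics/m6.png

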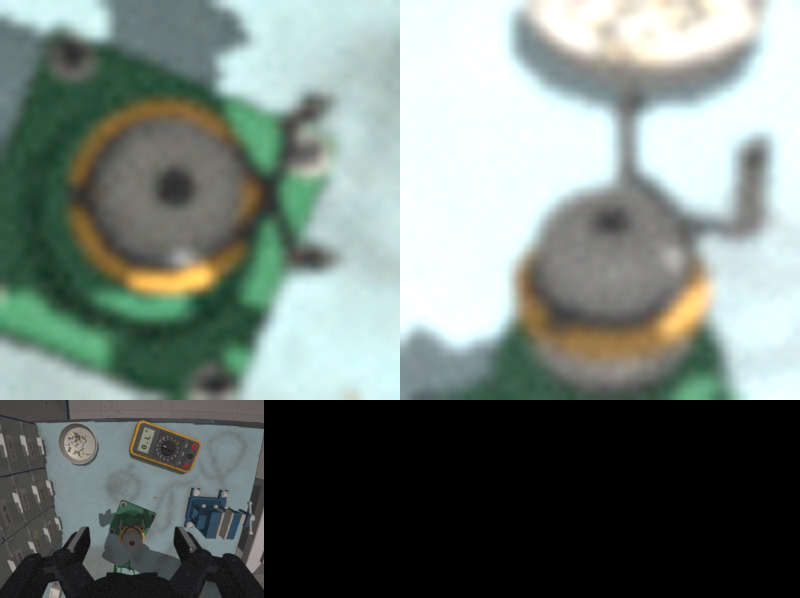

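The final view shows the ring contracted round the spindle, lying level on the hub. The knuckle is at (78,190), and the ears at (315,100) and (312,257) stand about 44 mm apart, which is the closed spacing. The gripper is clear.

```bash
python3 -c "
from h import *
print(manip.job_done())"
```

```text
the job is handed in; nothing more can be done
None
```

The snap ring is contracted in the spindle groove, looks level in the last pictures and is holding the hub down; it is released, and I handed the job in at about 13.4 s without seeing a verdict. The highest pressing force I read was about 8.5 N, and I never went near the multimeter or the screwdriver.

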